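# Stop the coasting dish turntable and pin it

## Task

The dish turntable is still coasting round. Slow it by touching the wheel's bare rim, so that it comes to rest with its lock hole under the slot of the fixed fork, without touching the culture dish on it. Then take the lock pin from the tube rack and push it down through the slot and the hole until its collar sits on the fork; do not use the pin as the brake, and leave the other things where they are.

Things in the scene. Friction and masses are not known exactly. Their poses are not given: they have to be found in the camera images.
- turntable: fixed turntable, base 150 mm across, fork on its -x side. Origin: centre of underside, on the wheel's axis; z up. Fork's upright: 36 mm wide, 102 to 118 mm from the axis, 99 mm tall. Its upper tongue (36 mm wide, 91 to 99 mm above the bench) has the slot and reaches in over the rim to 62 mm from the axis; its lower tongue (51 to 63 mm above the bench) has a 14 mm hole right below the slot
- slot (a point): centre of the slot in the fork's upper tongue, at the tongue's upper face, 99 mm above the bench and 80 mm from the wheel's axis; the slot is 12 mm wide and open towards the axis. Axes as turntable
- spindle (a joint): angle of the wheel in rad, growing without limit counterclockwise seen from above; at every whole multiple of 2 pi the lock hole lies under the slot. The wheel already turns counterclockwise at about 2 to 3.5 rad/s when the work begins and by itself loses only about 0.07 rad/s each second; once stopped it stays, but the lightest drag turns it
- wheel: the turning wheel: flat aluminium plate 190 mm across, 14 mm thick, top face 84 mm above the bench, one through hole near the rim. Origin on the axis at bench height; the hole lies towards its own -x. Bare flat rim from 56 to 95 mm from the axis; inside it three black stops (8 mm high) and the dish. About 1 kg
- lock_hole (a point): centre of the 13 mm lock hole at the wheel's top face, 80 mm from the axis, 84 mm above the bench; turns with the wheel
- dish: covered culture dish, 94 mm across and 16 mm high, held in the middle of the wheel on its top face and turning with it; origin: centre of its underside
- lock_pin: loose lock pin, 97 mm long, upright in a well of the tube rack, collar resting on the rack: steel shank 9 mm across, 60 mm long, the last 14 mm tapered to a 3 mm end; collar 24 mm across, 4 mm thick; round black knob 23 mm across, 33 mm tall (64 to 97 mm above the tip). Origin at the tip, z towards the knob. 60 g
- pin_tip (a point): the tapered lower end of the lock pin
- tube_rack: green tube rack 93 x 162 x 84 mm, fixed, the lock pin parked in one of its top wells; origin: centre of its underside, long side along its y
- media_bottle: bystander: bottle with a screw cap, 70 mm across, 164 mm tall, at the back on the right; origin: centre of its underside
- tape_rolls: bystander: three stacked rolls of label tape, 60 mm across, 57 mm tall, in front; origin: centre of its underside
- marker_pen: bystander: marker pen lying on the bench behind the rack, 135 mm long; origin: its middle

How it is judged:
On the way:
1. the wheel stands still with its lock hole within 6 mm of the middle of the slot, the pin still clear of it (velocity of joint spindle between -0.04 and 0.04 rad/s and horizontal distance between lock_hole and slot below 0.006 m and distance between pin_tip and slot above 0.015 m), for 0.3 s.
At the end, for the whole second after the job is handed in: the pin stands released in the fork, upright within 0.15 rad, its tip 56 to 64 mm below the top of the slot (collar on the fork within 4 mm) and within 6 mm of the slot's middle, through the wheel's hole; the wheel is at rest with its hole within 6 mm of the slot's middle (z of pin_tip in the frame of slot between -0.064 and -0.056 m and horizontal distance between each of pin_tip, lock_hole and slot below 0.006 m and angle between lock_pin's own z axis and vertical below 0.15 rad and velocity of joint spindle between -0.05 and 0.05 rad/s and linear speed of lock_pin below 0.02 m/s); the robot touches nothing.
It fails at once if the culture dish is touched (more than 1 N) (contact force between dish and anything else above 1 N).
It fails at once if the pin is rubbed on the turning wheel as a brake (more than 1 N on a wheel faster than 0.8 rad/s) (contact force between lock_pin and wheel above 1 N and (velocity of joint spindle above 0.8 rad/s or velocity of joint spindle below -0.8 rad/s)).
It fails at once if a bystander is moved by more than 20 mm (distance of any of media_bottle, tape_rolls, marker_pen from where it was at the start of the episode above 0.02 m).
It also fails if it takes over 64 s, if anything falls off the work surface, if the arm or the gripper's body presses on something with over 40 N, if the wrist force passes 120 N, or if a joint passes its speed limit or range.

## Robot

A 6-joint arm with a two-finger parallel gripper is mounted at the origin on a cart in front of the work surface, level with it; the furniture and walls round the work are solid. World frame = base frame: x ahead of the robot, y to its left, z up, the work surface at z = 0. Lengths are in m, angles in rad, forces in N, time in s.
With the tool pointing down it reaches from about 0.275 to 0.875 m from the base axis. Payload 12.5 kg.
Tool frame: the origin (TCP) lies at the very end of the fingers, on their centre line; the grasp point (between the pads) lies 19 mm behind it; z points along the fingers, y is the line along which they close (so a half turn about z gives the same grasp; the last joint's range is limited). The gripper opens to 85 mm and grips with 20 to 120 N. Pads are 22 mm wide; open, the fingers measure 114 mm over their backs; the gripper's body (76 mm by 85 mm) begins 54 mm behind the grasp point. The pads swing forward as they close: fully open they stand 13 mm farther back than shut.
Start: joints at [1.182, 0.351, 1.652, -0, 1.139, -0.085], TCP at [0.164, 0.525, 0.203] pointing down, gripper open.
Joint ranges: [-2.75, 2.75], [-0.79, 2.1], [0.01, 2.65], [-1.57, 4.71], [0.07, 3.14], [-2.87, 2.87]. Speed limits (rad/s): [2.22, 2.22, 2.79, 3.14, 3.14, 3.14].

## Interface

Orientations are given as a 3x3 rotation matrix whose columns are the frame's x, y, z axes.
In Python, from bench import manip gives the robot as it stands. Calls block until the motion is done:
- manip.move_ptp(position, orientation): joint-space move of the TCP to a pose.
- manip.move_l(position, attitude=None, max_speed=0.15): straight line of the TCP; attitude=None keeps the orientation; max_speed is the mean speed in m/s.
- manip.move_j(angles): joint-space move.
- manip.set_gripper(opening, effort=None): opening from 0.0 (shut) to 1.0 (fully open); effort is the grip in N (None keeps the last); returns when the fingers have stopped.
- manip.dwell(seconds).
- manip.inverse_kinematics(position, orientation): joint angles nearest the present ones, or None.
- manip.grab_frame(name): name is "scene" or "side" or "wrist"; returns (picture, depth): 384x512x3 uint8, red, green, blue; 384x512 float32, m along the optical axis (not along the pixel's ray), 0 where there is no reading.
- manip.get_calibration(name): a dict with "camera_matrix" (3x3 intrinsics, pixels), "R" (3x3) and "t" (3): a world point X has camera coordinates R X + t. Camera axes: x right, y down, z forward; pixel columns grow to the right and rows downward; lengths in m; the calibration is good to about 2 mm. A picture is of the moment at which its call begins: read the wrist's pose just before it. get_calibration takes no time and is no camera call; for the wrist camera it gives the pose at the moment of the call.
A pose or a line that the arm cannot do raises manip.Unreachable and nothing moves.
- manip.sign_off(): hands the job in; it is judged then, once.
Trained networks look in the newest picture that a camera, given by its name, has taken for a name from the list of things; names that differ only in an ending like _2 or _b are one class to them, and where a whole thing is asked for, a point or a joint stands for the part that bears it (a point fixed in the world has none). Each returns a list of dicts, best first, with "confidence" (0 to 1); they miss things now and then, are a little off and sometimes report something else, mostly with a low value. They report only what shows in the picture. A call takes as long as a camera call.
- manip.look_for(camera, name): "at" ([x, y, z] in m, in world coordinates, good to about 4 mm: the middle of the surface that is visible of it).
Readings, each from a call of its own:
- manip.current_time(): time.
- manip.current_qpos(): joint angles.
- manip.current_joint_vel(): joint speeds.
- manip.current_joint_torque(): joint torques, N m.
- manip.current_ee_pos(): TCP position.
- manip.current_tcp_rot(): TCP orientation.
- manip.current_force(): force on the tool from outside, world axes, zero at the start.
- manip.current_ft_torque(): the same for the moment, N m.
- manip.current_grip_width(): opening from 0.0 (shut) to 1.0 (fully open).
- manip.current_grip_force(): force on a finger pad.
Only numpy, scipy, OpenCV 4.12 (cv2) and the standard library are available. Lean on these libraries where they do the work, as an engineer would, in place of code of your own. Each camera call takes 0.05 s, during which the arm holds its last target. There are 200 camera calls.

## Working session

There is one attempt and no reset: what is moved stays moved. The work goes in short steps, each a Python script; the robot and the scene stay as the last script left them, time stands still between calls to the robot, and variables do not carry over. Pictures are saved under pics/ and viewed, at most 12 in all, crops included, and the job is handed in when it is done.

```bash
ls; mkdir -p pics; python3 - <<'E'
from bench import manip as m
import cv2,numpy as np
print(m.current_time())
for c in ("scene","side"):
    p,d=m.grab_frame(c); cv2.imwrite(f"pics/{c}1.png",p[:,:,::-1]); np.savez(f"{c}1.npz",p=p,d=d,**m.get_calibration(c))
    for n in ("turntable","wheel","lock_hole","dish","lock_pin","tube_rack","media_bottle","tape_rolls","marker_pen"):
        print(c,n,[(np.round(r["at"],3).tolist(),round(r["confidence"],2)) for r in m.look_for(c,n)[:2]])
print(m.current_time(), m.current_tcp_rot().round(2))
E
```

```text
pics
0.0
scene turntable [([0.532, 0.261, 0.086], 0.83)]
scene wheel [([0.547, 0.249, 0.09], 0.86)]
scene lock_hole [([0.546, 0.248, 0.085], 0.86), ([0.543, 0.237, 0.101], 0.46)]
scene dish [([0.54, 0.235, 0.101], 0.75)]
scene lock_pin []
scene tube_rack [([0.473, 0.052, 0.086], 0.88)]
scene media_bottle [([0.753, -0.04, 0.095], 0.64)]
scene tape_rolls [([0.335, 0.163, 0.044], 0.71)]
scene marker_pen [([0.69, 0.069, 0.011], 0.77)]
side turntable [([0.536, 0.259, 0.084], 0.8), ([0.341, 0.162, 0.041], 0.59)]
side wheel [([0.55, 0.254, 0.084], 0.74)]
side lock_hole [([0.552, 0.253, 0.086], 0.65), ([0.504, 0.069, 0.109], 0.48)]
side dish [([0.543, 0.237, 0.099], 0.88)]
side lock_pin [([0.504, 0.067, 0.104], 0.65), ([0.343, 0.164, 0.043], 0.16)]
side tube_rack [([0.488, 0.056, 0.081], 0.56)]
side media_bottle [([0.756, -0.04, 0.092], 0.96)]
side tape_rolls [([0.342, 0.161, 0.042], 0.93), ([0.55, 0.256, 0.085], 0.61)]
side marker_pen [([0.694, 0.073, 0.013], 0.53)]
1.0 [[-0.95  0.3   0.  ]
 [ 0.3   0.95  0.  ]
 [-0.    0.   -1.  ]]
```

View pics/scene1.png

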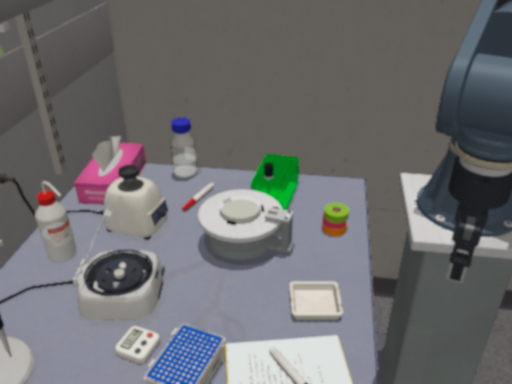

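View pics/side1.png

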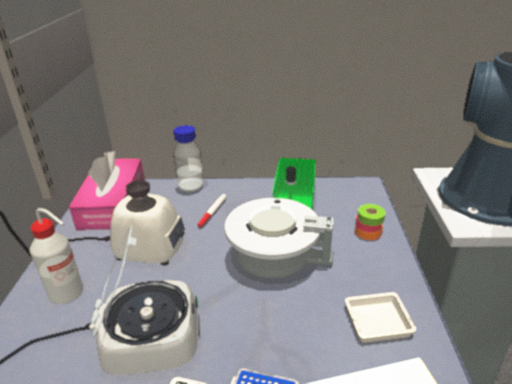

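The scene picture shows the turntable at about (240,220), its fork towards the robot at (283,225), the green rack with the pin's black knob at (268,170), and the tape rolls at (335,218). In the side picture the knob is at (291,175) and the fork at (320,235). Next I'll fit the geometry from depth.

```bash
cat > h.py <<'E'
import numpy as np, cv2
from scipy.optimize import least_squares
def cloud(d,K,R,t):
    v,u=np.mgrid[:d.shape[0],:d.shape[1]]
    pc=np.stack([(u-K[0,2])/K[0,0]*d,(v-K[1,2])/K[1,1]*d,d],-1)
    P=(pc-t)@R
    P[d<=0]=np.nan
    return P
def proj(X,K,R,t):
    c=np.atleast_2d(X)@R.T+t
    return (c@K.T)[:,:2]/c[:,2:]
E
python3 - <<'E'
from h import *
for c in("scene","side"):
    z=np.load(f"{c}1.npz"); P=cloud(z["d"],z["camera_matrix"],z["R"],z["t"]); p=z["p"]
    print(c,"cam",(-z["R"].T@z["t"]).round(3), z["camera_matrix"][0,0])
    q=P.reshape(-1,3); col=p.reshape(-1,3)
    ok=np.isfinite(q[:,0])&(np.hypot(q[:,0]-.545,q[:,1]-.24)<.14)
    q=q[ok];col=col[ok]
    h,e=np.histogram(q[:,2],np.arange(0.04,.13,.004)); print(dict(zip(e[:-1].round(3),h)))
    w=q[(q[:,2]>.078)&(q[:,2]<.09)]
    print("wheel z",np.median(w[:,2]),len(w))
    # extents -> min enclosing circle
    print("wheel circ",cv2.minEnclosingCircle((w[:,:2]*1000).astype(np.float32)))
    d_=q[(q[:,2]>.0945)&(q[:,2]<.107)]
    c0=cv2.minEnclosingCircle((d_[np.hypot(d_[:,0]-.545,d_[:,1]-.24)<.056][:,:2]*1000).astype(np.float32)); print("dish",c0,np.median(d_[:,2]))
    r=d_[np.hypot(d_[:,0]-.545,d_[:,1]-.24)>.062]; print("fork",len(r),r.mean(0), cv2.minAreaRect((r[:,:2]*1000).astype(np.float32)))
    # knob: dark high points near rack
    q=P.reshape(-1,3); col=p.reshape(-1,3).astype(int)
    k=(np.hypot(q[:,0]-.5,q[:,1]-.065)<.05)&(col.max(1)<70)&(q[:,2]>.08); k=q[k]; print("knob",len(k),k.mean(0),k.min(0),k.max(0))
    g=(col[:,1]>90)&(col[:,0]<70)&(col[:,2]<90)&(q[:,2]>.078); g=q[g&(q[:,2]<.092)]; print("rack",len(g),cv2.minAreaRect((g[:,:2]*1000).astype(np.float32)))
    u=proj([.545,.24,.09],z["camera_matrix"],z["R"],z["t"])[0].astype(int)
    cr=p[u[1]-45:u[1]+45,u[0]-65:u[0]+65]; cv2.imwrite(f"pics/{c}crop.png",cv2.resize(cr[:,:,::-1],None,fx=6,fy=6))
E
```

```text
scene cam [0.369 1.115 0.715] 492.3722783404923
{np.float64(0.04): np.int64(16), np.float64(0.044): np.int64(14), np.float64(0.048): np.int64(20), np.float64(0.052): np.int64(32), np.float64(0.056): np.int64(28), np.float64(0.06): np.int64(48), np.float64(0.064): np.int64(26), np.float64(0.068): np.int64(35), np.float64(0.072): np.int64(125), np.float64(0.076): np.int64(148), np.float64(0.08): np.int64(965), np.float64(0.084): np.int64(1218), np.float64(0.088): np.int64(86), np.float64(0.092): np.int64(132), np.float64(0.096): np.int64(688), np.float64(0.1): np.int64(365), np.float64(0.104): np.int64(0), np.float64(0.108): np.int64(0), np.float64(0.112): np.int64(0), np.float64(0.116): np.int64(0), np.float64(0.12): np.int64(0), np.float64(0.124): np.int64(0)}
wheel z 0.08415635449716778 2289
wheel circ ((534.4261474609375, 225.04937744140625), 106.881103515625)
dish ((546.3527221679688, 224.1205291748047), 47.465293884277344) 0.09939383817297076
fork 278 [0.46156275 0.23579356 0.09866243] ((502.1997985839844, 217.04684448242188), (50.30241012573242, 158.25730895996094), 63.400913238
[... 861 characters left out ...]
: np.int64(0), np.float64(0.112): np.int64(0), np.float64(0.116): np.int64(0), np.float64(0.12): np.int64(0), np.float64(0.124): np.int64(0)}
wheel z 0.0820231564683581 2999
wheel circ ((534.8607788085938, 228.25021362304688), 106.62004852294922)
dish ((547.1082153320312, 226.297607421875), 47.32109832763672) 0.09731122651572321
fork 299 [0.45633163 0.241102   0.09677869] ((498.72149658203125, 220.0923309326172), (46.2528190612793, 153.40240478515625), 63.348045349121094)
knob 112 [0.503103   0.07040809 0.10748585] [0.49296942 0.05660862 0.08910139] [0.51106906 0.07655527 0.1210482 ]
rack 1006 ((489.8829345703125, 20.235214233398438), (163.0042266845703, 90.36756896972656), 84.2986831665039)
```

View pics/sidecrop.png

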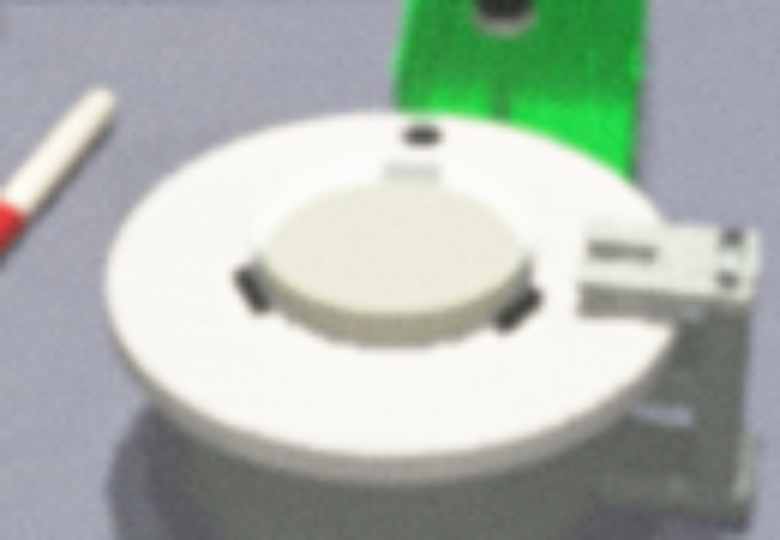

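The side crop shows the lock hole as a dark ellipse at (422,135), so the hole is easy to see. The fork's slot is at about (622,248), and the black stops are at (252,285) and (518,308). The axis comes out near (0.547, 0.226). The plan is to stop the wheel anywhere by pressing the rim, measure the hole, then drag the rim round by the angle needed.

```bash
cat >> h.py <<'E'
def down(ang):
    "tool pointing down, tool x axis at world angle ang"
    c,s=np.cos(ang),np.sin(ang)
    return np.array([[c,s,0],[s,-c,0],[0,0,-1.]])
E
python3 - <<'E'
from h import *
from bench import manip as m
A=np.array([.547,.226])
R0=m.current_tcp_rot(); p0=m.current_ee_pos()
c=m.get_calibration("wrist"); cam=-c["R"].T@c["t"]
print("cam in tool",(R0.T@(cam-p0)).round(3)); print("opt axis in tool",(R0.T@c["R"][2]).round(3)); print(c["camera_matrix"][0,0])
m.set_gripper(0.0,30)
for a in (np.pi/2,-np.pi/2,np.pi,0):
    q=m.inverse_kinematics([.547,.306,.1],down(a)); print(a,None if q is None else np.round(q,2))
a=-np.pi/2 if q is None else None
R=down(np.pi/2) if m.inverse_kinematics([.547,.306,.1],down(np.pi/2)) is not None else down(-np.pi/2)
m.move_ptp([.547,.306,.20],R)
print(m.current_time(),m.current_ee_pos(),m.current_force())
m.move_l([.547,.306,.089],max_speed=.15)
print(m.current_time(),m.current_ee_pos(),m.current_force())
z=.089
for i in range(14):
    f=m.current_force()[2]
    if abs(f)>5: break
    z-=.0007; m.move_l([.547,.306,z],max_speed=.02); print(round(z,4),m.current_force().round(2),m.current_time())
p,d=m.grab_frame("side"); cv2.imwrite("pics/brake.png",p[90:330,120:420,::-1].repeat(2,0).repeat(2,1)); np.savez("side2.npz",p=p,d=d,**m.get_calibration("side"))
print(m.current_time())
E
```

```text
cam in tool [ 0.08  -0.    -0.172]
opt axis in tool [-0.31  -0.     0.951]
309.1033604759987
1.5707963267948966 [ 0.44  0.6   1.53 -0.    1.01  0.44]
-1.5707963267948966 [ 0.44  0.6   1.53 -0.    1.01 -2.71]
3.141592653589793 [ 0.44  0.6   1.53 -0.    1.01 -1.14]
0 [ 0.44  0.6   1.53 -0.    1.01  2.01]
3.3833 [0.54635415 0.30686906 0.20009304] [-1.03321964  0.05597651 -0.04726094]
4.275 [0.54749375 0.30637267 0.0900104 ] [ 0.1288099  -0.28146147 -0.44149737]
0.0883 [-0.47 -0.44 -1.32] 4.525
0.0876 [ 0.53  0.1  -0.68] 4.775
0.0869 [-0.2  -0.65  0.6 ] 5.025
0.0862 [0.05 0.79 0.06] 5.275
0.0855 [0.18 0.34 0.24] 5.525
0.0848 [1.13 0.15 0.76] 5.775
0.0841 [-0.13  0.25 -0.44] 6.025
0.0834 [ 0.11  0.33 -0.09] 6.275
0.0827 [0.34 0.13 0.2 ] 6.525
0.082 [-0.32  0.25  0.06] 6.775
0.0813 [0.32 0.46 0.48] 7.025
0.0806 [-0.21  0.26 -0.57] 7.275
0.0799 [ 0.2  -0.23  0.42] 7.525
0.0792 [ 0.08 -0.18 -0.53] 7.775
7.825
```

View pics/brake.png

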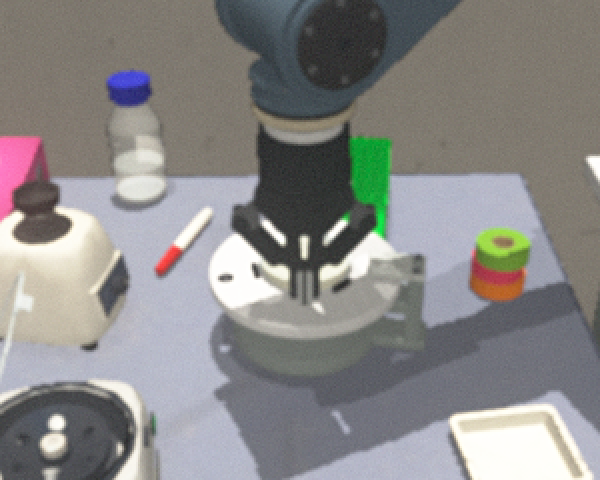

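The fingertips are over the rim at about (305,295), closed, and the hole is on the left at (225,277). There is no contact force yet, so I'll check the actual tool height and keep going down.

```bash
python3 - <<'E'
from h import *
from bench import manip as m
print(m.current_ee_pos().round(4),m.current_grip_width(),m.current_force().round(2))
m.dwell(.1)
z=m.current_ee_pos()[2]; print(z)
z=.0792
for i in range(9):
    z-=.0007; m.move_l([.547,.306,z],max_speed=.03); f=m.current_force(); print(round(z,4),f.round(2),m.current_ee_pos()[2].round(4),round(m.current_time(),2))
    if abs(f[2])>4: break
E
```

```text
[0.547  0.306  0.0792] -0.0015376791001760533 [0.55 0.04 0.25]
0.0791735315828698
0.0785 [ 0.26 -0.27  0.17] 0.0785 8.18
0.0778 [ 0.24  0.39 -0.12] 0.0778 8.43
0.0771 [ 0.44 -0.11 -0.25] 0.077 8.68
0.0764 [-0.37 -0.53  0.03] 0.0764 8.93
0.0757 [-0.82  0.33  0.92] 0.0756 9.18
0.075 [-0.1  -0.41 -0.  ] 0.0749 9.43
0.0743 [ 0.35 -0.63 -0.5 ] 0.0742 9.68
0.0736 [-0.35 -0.05 -0.84] 0.0736 9.93
0.0729 [ 0.1   0.14 -0.55] 0.0728 10.18
```

```bash
python3 - <<'E'
from h import *
from bench import manip as m
p,d=m.grab_frame("side"); z=m.get_calibration("side"); np.savez("side3.npz",p=p,d=d,**z)
K,R,t=z["camera_matrix"],z["R"],z["t"]
e=m.current_ee_pos(); print(e, proj([e,[.547,.321,.084],[.547,.306,.084],[.547,.226,.1]],K,R,t).round(1))
P=cloud(d,K,R,t); q=P.reshape(-1,3)
f=q[(p.reshape(-1,3).max(1)<90)&(np.hypot(q[:,0]-.547,q[:,1]-.306)<.03)]; print(len(f),f.min(0),f.max(0))
w=q[(abs(q[:,0]-.58)<.004)&(q[:,1]>.13)&(q[:,1]<.35)]; print(w[np.argsort(w[:,1])][::6].round(3))
u=proj(e,K,R,t)[0].astype(int)
cv2.imwrite("pics/b3.png",cv2.resize(p[u[1]-75:u[1]+45,u[0]-80:u[0]+80,::-1],None,fx=5,fy=5))
E
```

```text
[0.54699191 0.30600485 0.07287275] [[271.8 253.3]
 [271.9 253.8]
 [271.8 248.5]
 [271.5 216.3]]
1043 [0.51820202 0.2974922  0.10620839] [0.57607473 0.32982388 0.32382685]
[[ 0.584  0.155  0.08 ]
 [ 0.583  0.169  0.082]
 [ 0.576  0.198  0.097]
 [ 0.581  0.25   0.082]
 [ 0.583  0.252  0.094]
 [ 0.583  0.255  0.081]
 [ 0.576  0.256  0.417]
 [ 0.581  0.257  0.083]
 [ 0.577  0.258  0.098]
 [ 0.579  0.259  0.415]
 [ 0.582  0.262  0.413]
 [ 0.576  0.263  0.026]
 [ 0.576  0.264  0.024]
 [ 0.583  0.265  0.082]
 [ 0.58   0.267  0.024]
 [ 0.578  0.268  0.027]
 [ 0.578  0.269  0.025]
 [ 0.577  0.271  0.413]
 [ 0.581  0.271  0.082]
 [ 0.577  0.272  0.412]
 [ 0.578  0.274  0.024]
 [ 0.584  0.274  0.401]
 [ 0.582  0.275  0.403]
 [ 0.578  0.275  0.023]
 [ 0.58   0.276  0.406]
 [ 0.576  0.277  0.025]
 [ 0.583  0.277  0.408]
 [ 0.577  0.279  0.405]
 [ 0.584  0.28   0.02 ]
 [ 0.582  0.282  0.021]
 [ 0.584  0.283  0.019]
 [ 0.582  0.284  0.082]
 [ 0.583  0.284 -0.002]
 [ 0.576  0.285  0.083]
 [ 0.578  0.286  0.023]
 [ 0.58   0.287  0.018]
 [ 0.577  0.288 -0.002]
 [ 0.578  0.288  0.404]
 [ 0.58   0.289  
[... 2739 characters left out ...]
74]
 [ 0.576  0.332  0.232]
 [ 0.584  0.332  0.369]
 [ 0.583  0.332  0.357]
 [ 0.577  0.332  0.343]
 [ 0.579  0.333  0.307]
 [ 0.577  0.333  0.313]
 [ 0.577  0.333  0.305]
 [ 0.582  0.334  0.368]
 [ 0.581  0.334  0.356]
 [ 0.582  0.334  0.367]
 [ 0.582  0.334  0.361]
 [ 0.582  0.335  0.373]
 [ 0.582  0.335  0.364]
 [ 0.577  0.336  0.29 ]
 [ 0.578  0.336  0.32 ]
 [ 0.577  0.337  0.381]
 [ 0.581  0.338  0.371]
 [ 0.579  0.338  0.373]
 [ 0.583  0.339 -0.002]
 [ 0.581  0.339  0.369]
 [ 0.581  0.34   0.365]
 [ 0.577  0.341  0.377]
 [ 0.579  0.341  0.367]
 [ 0.577  0.342 -0.004]
 [ 0.578  0.343  0.367]
 [ 0.581  0.344 -0.002]
 [ 0.583  0.345 -0.001]
 [ 0.576  0.347  0.361]
 [ 0.577  0.348 -0.001]]
```

View pics/b3.png

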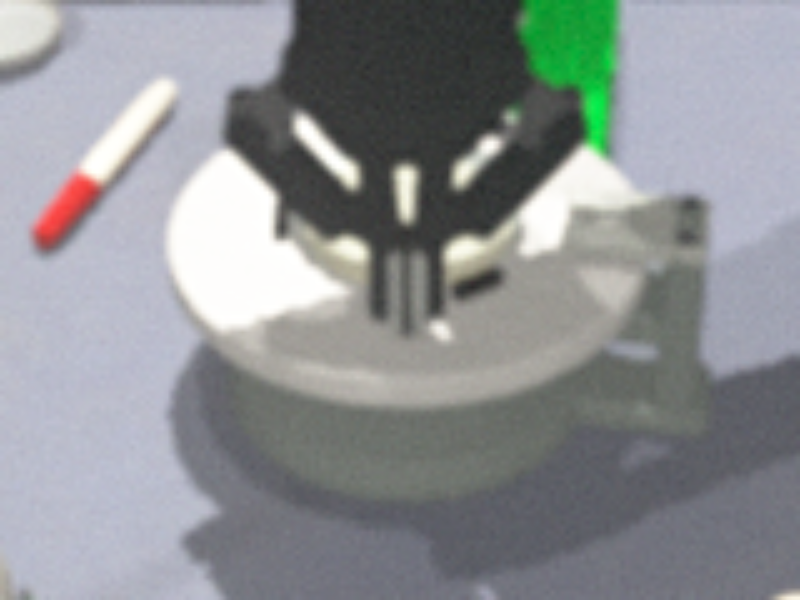

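The fingertip shows at about (405,330), but the calibration puts the TCP at (400,375). The finger ends therefore sit roughly 20 mm higher than the stated TCP, or farther in. I'll measure them from depth.

```bash
python3 - <<'E'
from h import *
z=np.load("side3.npz"); K,R,t=z["camera_matrix"],z["R"],z["t"]; P=cloud(z["d"],K,R,t)
u0,v0=271-80,253-75
for v in range(v0+46,v0+72,2):
    print(v,[(tuple(P[v,u].round(3)),int(z["p"][v,u].mean())) for u in (u0+76,u0+80,u0+82)])
E
```

```text
224 [((np.float64(0.555), np.float64(0.32), np.float64(0.149)), 61), ((np.float64(0.548), np.float64(0.305), np.float64(0.138)), 55), ((np.float64(0.545), np.float64(0.318), np.float64(0.148)), 58)]
226 [((np.float64(0.555), np.float64(0.32), np.float64(0.145)), 62), ((np.float64(0.548), np.float64(0.309), np.float64(0.137)), 56), ((np.float64(0.545), np.float64(0.318), np.float64(0.143)), 66)]
228 [((np.float64(0.555), np.float64(0.321), np.float64(0.142)), 60), ((np.float64(0.548), np.float64(0.317), np.float64(0.138)), 79), ((np.float64(0.545), np.float64(0.314), np.float64(0.136)), 91)]
230 [((np.float64(0.555), np.float64(0.315), np.float64(0.133)), 74), ((np.float64(0.548), np.float64(0.319), np.float64(0.136)), 102), ((np.float64(0.545), np.float64(0.318), np.float64(0.135)), 123)]
232 [((np.float64(0.555), np.float64(0.316), np.float64(0.129)), 69), ((np.float64(0.548), np.float64(0.32), np.float64(0.132)), 101), ((np.float64(0.545), np.float64(0.318), np.float64(0.13)), 123)]
234 [((np.float64(0.555), np.float64(0.313), np.float64(0.122)), 68), ((np.float64(0.548), np.float6
[... 809 characters left out ...]
), np.float64(0.11)), 100), ((np.float64(0.545), np.float64(0.319), np.float64(0.109)), 111)]
244 [((np.float64(0.556), np.float64(0.29), np.float64(0.082)), 154), ((np.float64(0.548), np.float64(0.32), np.float64(0.105)), 110), ((np.float64(0.545), np.float64(0.319), np.float64(0.105)), 118)]
246 [((np.float64(0.556), np.float64(0.298), np.float64(0.084)), 155), ((np.float64(0.548), np.float64(0.296), np.float64(0.082)), 149), ((np.float64(0.545), np.float64(0.297), np.float64(0.082)), 146)]
248 [((np.float64(0.556), np.float64(0.302), np.float64(0.082)), 157), ((np.float64(0.548), np.float64(0.301), np.float64(0.082)), 154), ((np.float64(0.545), np.float64(0.302), np.float64(0.082)), 152)]
```

The finger ends are at about z = 0.103 when the TCP reads 0.073, so there is a 30 mm offset. I'll keep going down, expecting contact at a TCP height of about 0.053, with force as the guard.

```bash
python3 - <<'E'
from h import *
from bench import manip as m
z=.061; m.move_l([.547,.306,z],max_speed=.06)
print(m.current_force().round(2),m.current_time())
for i in range(14):
    z-=.001; m.move_l([.547,.306,z],max_speed=.03); f=m.current_force(); print(round(z,4),f.round(2),m.current_ee_pos()[2].round(4),round(m.current_time(),2))
    if abs(f[2])>3: break
for i in range(2):
    p,d=m.grab_frame("side"); c=m.get_calibration("side"); np.savez(f"side4{i}.npz",p=p,d=d,**c)
    r=m.dwell(.15)
K,R,t=c["camera_matrix"],c["R"],c["t"]
# rectified top view of wheel plane, 1 px = 0.4mm, centred on axis
def top(p,s=.0004,n=270):
    g=np.array([[-1,-1],[1,-1],[1,1],[-1,1]])*n*s
    src=proj(np.c_[g+[.547,.226],np.full(4,.084)],K,R,t).astype(np.float32)
    H=cv2.getPerspectiveTransform(src,np.float32([[0,0],[2*n,0],[2*n,2*n],[0,2*n]]))
    return cv2.warpPerspective(p,H,(2*n,2*n))
a,b=[top(np.load(f"side4{i}.npz")["p"]) for i in (0,1)]
cv2.imwrite("pics/top4.png",a[:,:,::-1]); print("diff",np.abs(a.astype(int)-b).mean(), m.current_force().round(2),m.current_time())
E
```

```text
[0.3  1.31 0.39] 10.575
0.06 [-0.47 -0.39 -0.14] 0.0601 10.82
0.059 [ 0.25  0.16 -0.3 ] 0.059 11.07
0.058 [ 0.75 -0.14  0.36] 0.0579 11.32
0.057 [-0.03 -0.53 -1.05] 0.0569 11.57
0.056 [-0.14 -0.96  0.81] 0.0559 11.82
0.055 [-0.02 -1.12  2.32] 0.0552 12.07
0.054 [-0.33 -0.68  7.81] 0.0548 12.32
diff 1.7465512117055326 [-0.12 -1.3   7.33] 12.725
```

View pics/top4.png

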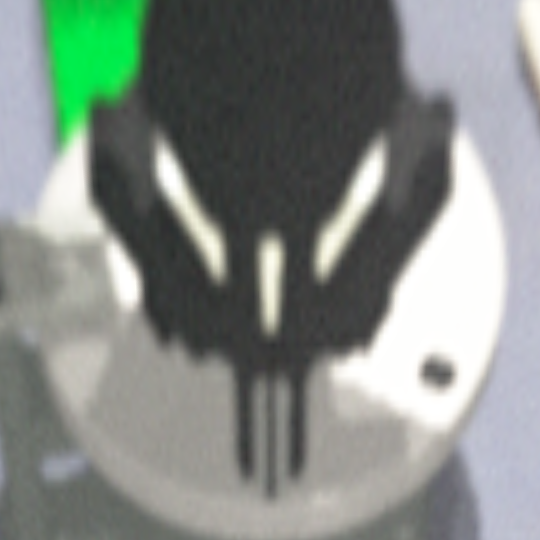

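The wheel is stopped, with the finger pressing at about 7 N; contact was at a TCP height of about 0.055. In the rectified top view (0.4 mm/px, axis at (270,270)) the hole is at (438,372). That is radius 78.6 mm at an angle of about 31°. The fork is at about 172°, so I'll drag counterclockwise about 118°, then measure with the wrist camera.

```bash
cat >> h.py <<'E'
A=np.array([.547,.226])
def rim(deg,z,r=.079):
    a=np.radians(deg); return [A[0]+r*np.cos(a),A[1]+r*np.sin(a),z]
def stroke(m,a0,a1,speed=.1,zp=.0537,step=20):
    Rt=m.current_tcp_rot()
    m.move_ptp(rim(a0,.075),Rt) if m.current_ee_pos()[2]>.1 else None
    m.move_l(rim(a0,zp),max_speed=.06)
    print("press",m.current_force().round(1))
    n=max(1,int(np.ceil(abs(a1-a0)/step)))
    for a in np.linspace(a0,a1,n+1)[1:]: m.move_l(rim(a,zp),max_speed=speed)
    print("end",m.current_force().round(1)); m.dwell(.2)
    e=m.current_ee_pos(); m.move_l([e[0],e[1],.075],max_speed=.05)
    m.move_l([e[0],e[1],.11],max_speed=.15)
E
python3 - <<'E'
from h import *
from bench import manip as m
m.move_l([.547,.306,.07],max_speed=.06); m.move_l([.547,.306,.112])
stroke(m,-15,103)
print(m.current_time())
m.move_ptp([.50,.25,.16],down(np.pi/2)); m.dwell(.2)
c=m.get_calibration("wrist"); p,d=m.grab_frame("wrist"); np.savez("w5.npz",p=p,d=d,**c); cv2.imwrite("pics/w5.png",p[:,:,::-1])
p,d=m.grab_frame("side"); c=m.get_calibration("side"); np.savez("side5.npz",p=p,d=d,**c)
print(m.current_time())
E
```

```text
press [-3.1 -0.5 12.1]
end [ 0.9 -0.1 11. ]
18.3333
19.05
```

View pics/w5.png

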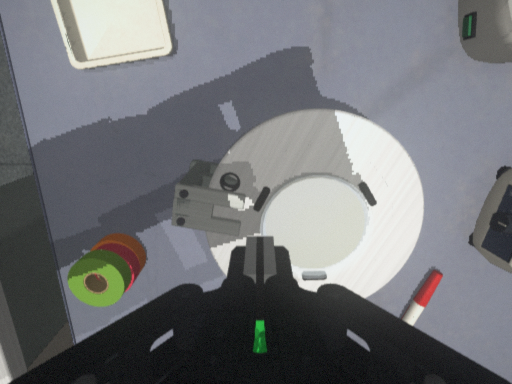

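The wrist view shows the hole at (231,181), just beside the fork tongue, and the tongue spanning (175,205) to (245,225). The stops are at (262,198), (367,194) and (314,275). I'll convert these to metres.

```bash
cat >> h.py <<'E'
def onplane(uv,z,K,R,t):
    C=-R.T@t; r=R.T@np.linalg.solve(K,[uv[0],uv[1],1]); return C+r*(z-C[2])/r[2]
E
python3 - <<'E'
from h import *
z=np.load("w5.npz"); K,R,t,p=z["camera_matrix"],z["R"],z["t"],z["p"]; P=cloud(z["d"],K,R,t); q=P.reshape(-1,3)
print("cam",(-R.T@t).round(3))
for n,(u,v) in dict(wheel=(390,230),dish=(320,220),tongue=(195,205),bench=(150,100),fork2=(225,222)).items(): print(n,np.nanmedian(P[v-2:v+3,u-2:u+3].reshape(-1,3),0).round(4))
zw=np.nanmedian(P[225:235,385:395,2]); zf=np.nanmedian(P[203:207,192:198,2])
near=np.hypot(q[:,0]-.547,q[:,1]-.226)<.125
w=q[near&(abs(q[:,2]-zw)<.004)]
def circ(pts,r):
    # robust outer-edge fit: outermost points per angular bin
    c=pts.mean(0)
    for _ in range(5):
        a=np.degrees(np.arctan2(*(pts-c).T[::-1])); rr=np.hypot(*(pts-c).T)
        e=np.array([pts[(b<=a)&(a<b+6)][np.argmax(rr[(b<=a)&(a<b+6)])] for b in range(-180,180,6) if ((b<=a)&(a<b+6)).sum()>2])
        s=least_squares(lambda x:np.hypot(*(e-x[:2]).T)-x[2],[*c,r],loss="soft_l1",f_scale=.001); c=s.x[:2]
    return s.x
print("wheel",circ(w[(w[:,0]>.5)][:,:2],.095))
dd=q[near&(abs(q[:,2]-zw-.016)<.004)&(np.hypot(q[:,0]-.547,q[:,1]-.226)<.055)]; print("dish",circ(dd[:,:2],.047))
f=q[near&(abs(q[:,2]-zw-.015)<.004)&(np.hypot(q[:,0]-.547,q[:,1]-.226)>.063)&(q[:,0]<.5)]; print("fork",len(f),f[:,:2].mean(0),cv2.minAreaRect((f[:,:2]*1000).astype(np.float32)))
print("hole",onplane((231,181),zw,K,R,t))
# metric top views of tongue plane with fork and hole region
def top(zz,c,s,n):
    g=np.array([[-1,-1],[1,-1],[1,1],[-1,1]])*n*s
    src=proj(np.c_[g+c,np.full(4,zz)],K,R,t).astype(np.float32)
    return cv2.warpPerspective(p,cv2.getPerspectiveTransform(src,np.float32([[0,0],[2*n,0],[2*n,2*n],[0,2*n]])),(2*n,2*n),flags=cv2.INTER_CUBIC)
a=top(zf,[.465,.24],.0003,200); b=top(zw,[.465,.24],.0003,200)
cv2.imwrite("pics/t5.png",np.hstack([a,b])[:,:,::-1]); print(zf,zw)
E
```

```text
cam [0.5   0.33  0.331]
wheel [0.6136 0.2132 0.0847]
dish [0.5485 0.2293 0.1006]
tongue [0.4481 0.2421 0.1002]
bench [0.3871 0.3195 0.0009]
fork2 [0.4714 0.2275 0.1001]
wheel [0.56182322 0.23056538 0.08022917]
dish [0.54632415 0.22183982 0.04630131]
fork 2562 [0.45532312 0.23911788] ((457.3669738769531, 237.66000366210938), (36.33911895751953, 56.12156295776367), 79.64897155761719)
hole [0.47581841 0.25768799 0.084912  ]
0.10008403890902112 0.08491200024692092
```

View pics/t5.png

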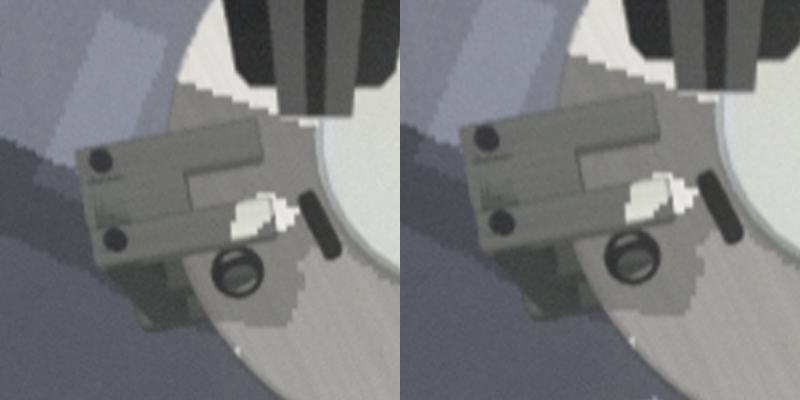

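The wrist-camera fits agree with each other. The fork is a 36.3 × 56.1 mm rectangle (expected 36 × 56), with its direction at 169.65°. That gives an axis of (0.5460, 0.2216), and the dish fit gives (0.5463, 0.2218). The slot is at (0.4673, 0.2360). In the right panel the hole is at (233,258), which is an angle of 153.3° at radius 80. I'll drag another 16.3°.

```bash
sed -i 's/^A=.*/A=np.array([.5461,.2216])/' h.py; cat >> h.py <<'E'
PHI=np.radians(169.65); SLOT=A+.08*np.array([np.cos(PHI),np.sin(PHI)])
def look(m,tag,view=True):
    m.move_ptp([.50,.25,.16],down(np.pi/2)); m.dwell(.2)
    c=m.get_calibration("wrist"); p,d=m.grab_frame("wrist"); np.savez(f"{tag}.npz",p=p,d=d,**c)
    return p,d,c
def topview(p,c,zz,cen,s,n):
    K,R,t=c["camera_matrix"],c["R"],c["t"]
    g=np.array([[-1,-1],[1,-1],[1,1],[-1,1]])*n*s
    src=proj(np.c_[g+cen,np.full(4,zz)],K,R,t).astype(np.float32)
    return cv2.warpPerspective(p,cv2.getPerspectiveTransform(src,np.float32([[0,0],[2*n,0],[2*n,2*n],[0,2*n]])),(2*n,2*n),flags=cv2.INTER_CUBIC)
def polar(p,c,zz=.0925,A=A):
    "darkness profile of ring r 49..57 mm at the stops' top (3 black stops), per 0.25 deg"
    im=topview(p,c,zz,A,.0003,220).mean(2)
    q=cv2.warpPolar(im,(600,1440),(220,220),220,cv2.WARP_POLAR_LINEAR) # rows: angle
    return q[:,int(50/.3*600/220):int(55/.3*600/220)].mean(1)
E
python3 - <<'E'
from h import *
from bench import manip as m
stroke(m,60,76.3,speed=.03,zp=.0543,step=9)
print(m.current_time())
p,d,c=look(m,"w6"); print(m.current_time())
z5=np.load("w5.npz")
for n,(pp,cc) in dict(w5=(z5["p"],z5),w6=(p,c)).items():
    q=polar(pp,cc); dark=np.nonzero(q<95)[0]/4; print(n,[ (g[0],g[-1]) for g in np.split(dark,np.nonzero(np.diff(dark)>3)[0]+1) if len(g)])
a=topview(p,c,.1,[.465,.24],.0002,200); b=topview(p,c,.085,[.465,.24],.0002,200)
cv2.imwrite("pics/t6.png",np.hstack([a,b])[:,:,::-1])
print("slot in pic",(SLOT-[.465,.24])/.0002+200)
E
```

```text
press [-0.9  0.2  5.7]
end [-0.8 -0.8  4.9]
22.3167
23.0333
w5 [(np.float64(140.75), np.float64(165.0)), (np.float64(192.75), np.float64(250.0))]
w6 [(np.float64(157.0), np.float64(182.0)), (np.float64(193.25), np.float64(250.25))]
slot in pic [212.00854842 179.86429944]
```

View pics/t6.png

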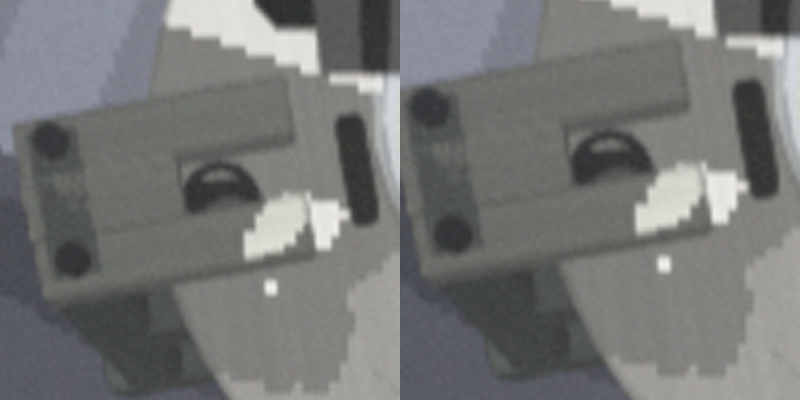

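After the drag the hole shows through the slot: its centre is at about (212,171) in the right panel and the slot centre is at (212,180). The offset is at most 2 mm, and the stops turned 16.6°, as planned. Next is the pin: I'll approach it with the gripper part open, and locate the knob and the real fingertip height.

```bash
python3 - <<'E'
from h import *
from bench import manip as m
Rg=down(PHI); e=m.current_ee_pos()
print(np.round(m.inverse_kinematics([*SLOT,.08],Rg),2),np.round(m.inverse_kinematics([.502,.0645,.06],Rg),2))
m.move_ptp([.505,.066,.185],Rg); m.set_gripper(0.6); m.dwell(.2)
c=m.get_calibration("wrist"); p,d=m.grab_frame("wrist"); np.savez("w7.npz",p=p,d=d,**c); 
K,R,t=c["camera_matrix"],c["R"],c["t"]; P=cloud(d,K,R,t); q=P.reshape(-1,3); col=p.reshape(-1,3).max(1)
k=q[(np.hypot(q[:,0]-.502,q[:,1]-.065)<.03)&(q[:,2]>.107)&(q[:,2]<.128)]; print("knob",len(k),k.mean(0),k.min(0),k.max(0),cv2.minEnclosingCircle((k[:,:2]*1e3).astype(np.float32)))
top=k[k[:,2]>k[:,2].max()-.006]; print("top",len(top),top.mean(0), cv2.minEnclosingCircle((top[:,:2]*1e3).astype(np.float32)))
s,ds=m.grab_frame("side"); cs=m.get_calibration("side"); np.savez("side7.npz",p=s,d=ds,**cs)
u=proj([.505,.066,.14],cs["camera_matrix"],cs["R"],cs["t"])[0].astype(int)
cv2.imwrite("pics/w7.png",np.hstack([p,cv2.resize(s[u[1]-58:u[1]+58,u[0]-43:u[0]+43],(285,384))])[:,:,::-1]); print(u, m.current_time(),m.current_grip_width())
print("slot proj tcp",proj([m.current_ee_pos()],cs["camera_matrix"],cs["R"],cs["t"]))
E
```

```text
[ 0.38  0.47  1.82 -0.    0.85 -1.01] [ 0.04  0.48  1.88 -0.    0.79 -1.35]
knob 680 [0.50048389 0.06014871 0.12032295] [0.49083787 0.04782084 0.10709501] [0.513156   0.07132753 0.12358825] ((502.2467041015625, 59.57418441772461), 11.761431694030762)
top 584 [0.50151668 0.05986523 0.12149965] ((502.51513671875, 59.6171989440918), 11.395111083984375)
[289 160] 25.4 0.5991969057352854
slot proj tcp [[290.12626162 141.69518002]]
```

View pics/w7.png

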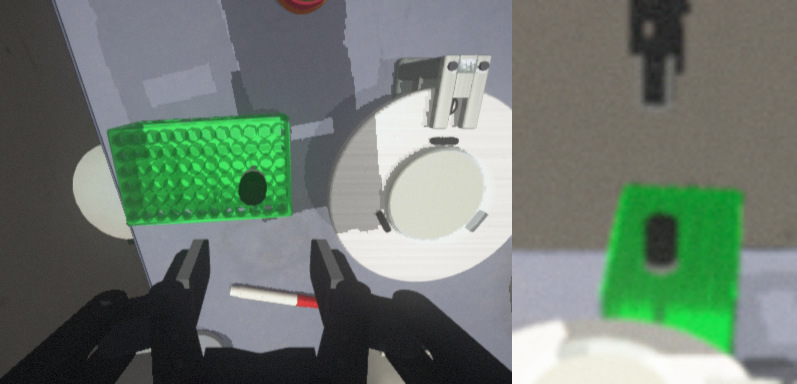

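The wrist cloud puts the knob at (0.5024, 0.0596) with radius 11.5 mm and its top at 0.1215, as it should be. In the picture the knob is at (252,188), with the fingers at (195,270) and (325,270). Next I'll grasp and lift.

```bash
python3 - <<'E'
from h import *
from bench import manip as m
X=[.5024,.0596]
m.move_l([*X,.10],max_speed=.2); m.move_l([*X,.066],max_speed=.1)
z=.066
while z>.0605:
    z-=.002; m.move_l([*X,z],max_speed=.04); f=m.current_force()
    if f[2]>4: print("contact",z,f); z+=.001; m.move_l([*X,z]); break
m.set_gripper(0.0,45); print("z",z,m.current_grip_width(),m.current_grip_force(),m.current_force().round(1))
m.move_l([*X,z+.09],max_speed=.12); print(m.current_grip_width(),m.current_time())
m.move_ptp([*SLOT,z+.097],down(PHI)); m.dwell(.3)
s,ds=m.grab_frame("side"); cs=m.get_calibration("side"); np.savez("side8.npz",p=s,d=ds,**cs)
u=proj([*SLOT,.12],cs["camera_matrix"],cs["R"],cs["t"])[0].astype(int)
sc,dsc=m.grab_frame("scene"); cc=m.get_calibration("scene"); np.savez("scene8.npz",p=sc,d=dsc,**cc)
v=proj([*SLOT,.12],cc["camera_matrix"],cc["R"],cc["t"])[0].astype(int)
f=lambda i,w:cv2.resize(i[w[1]-40:w[1]+40,w[0]-40:w[0]+40],(400,400),interpolation=cv2.INTER_CUBIC)
cv2.imwrite("pics/s8.png",np.hstack([f(s,u),f(sc,v)])[:,:,::-1])
for w,cal in((u,cs),(v,cc)): print("slot px",(proj([*SLOT,.099],cal["camera_matrix"],cal["R"],cal["t"])[0]-w+40)*5, "tip",(proj([*SLOT,.121],cal["camera_matrix"],cal["R"],cal["t"])[0]-w+40)*5)
print(m.current_time(),m.current_ee_pos(),m.current_force().round(1))
E
```

```text
z 0.06 0.25090089440922514 43.920777440071106 [-1.2  0.2  2.6]
0.2575144049412559 28.4833
slot px [197.65533582 246.66218137] tip [200.14835404 199.58729216]
slot px [203.9618228  241.74265888] tip [204.69388794 199.94066118]
29.6333 [0.46761059 0.23547974 0.15699223] [ 0.5 -0.1 -0.3]
```

View pics/s8.png

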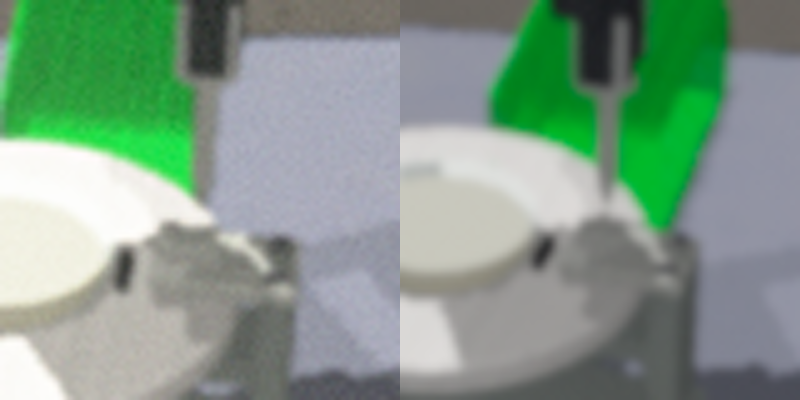

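The pin hangs straight, with its tip at (203,208) in the left panel and (607,205) in the right, within 1–2 mm of where it should be above the slot. I'll insert it with a force guard.

```bash
python3 - <<'E'
from h import *
from bench import manip as m
z=.140; m.move_l([*SLOT,z],max_speed=.08)
while z>.0735:
    z-=.003 if z>.079 else .001
    m.move_l([*SLOT,z],max_speed=.06); f=m.current_force(); print(round(z,4),f.round(1),m.current_ee_pos().round(4),end="; ")
    if abs(f[2])>8 or np.hypot(f[0],f[1])>10: print("STOP"); break
print(m.current_time())
p,d=m.grab_frame("side"); cs=m.get_calibration("side"); np.savez("side9.npz",p=p,d=d,**cs)
E
```

```text
0.137 [ 0.4 -0.2 -0.2] [0.4674 0.236  0.1371]; 0.134 [0.2 0.8 0.4] [0.4673 0.2359 0.1339]; 0.131 [-0.4 -0.1  0.3] [0.4673 0.2359 0.1308]; 0.128 [ 0.2 -0.9 -1. ] [0.4673 0.2359 0.1278]; 0.125 [ 0.5 -0.4 -0.3] [0.4673 0.2359 0.1248]; 0.122 [-1.2 -0.6 -0.6] [0.4673 0.2359 0.1218]; 0.119 [-0.1 -0.2 -0. ] [0.4673 0.2359 0.1188]; 0.116 [ 0.1 -0.5 -0.3] [0.4673 0.2359 0.1158]; 0.113 [ 0.9  0.2 -0.6] [0.4673 0.2359 0.1128]; 0.11 [-0.3 -0.5  0. ] [0.4673 0.2359 0.1098]; 0.107 [-0.4  0.7 -0.3] [0.4673 0.2359 0.1068]; 0.104 [0.1 0.2 0. ] [0.4673 0.2359 0.1038]; 0.101 [0.8 0.3 0.6] [0.4673 0.2359 0.1008]; 0.098 [ 0.1  0.4 -0.8] [0.4673 0.2359 0.0978]; 0.095 [ 0.7 -1.1 -0.2] [0.4673 0.2359 0.0948]; 0.092 [0.6 0.2 0.2] [0.4673 0.2359 0.0918]; 0.089 [ 0.3  0.9 -1.2] [0.4673 0.2359 0.0888]; 0.086 [ 0.1 -0.  -0.5] [0.4673 0.2359 0.0858]; 0.083 [ 0.3 -0.8 -0.5] [0.4673 0.2359 0.0828]; 0.08 [ 0.5 -0.7 -0.8] [0.4673 0.2359 0.0798]; 0.077 [-0.1  0.2  0.7] [0.4673 0.2359 0.0768]; 0.076 [ 0.2 -0.2  0.4] [0.4674 0.236  0.076 ]; 0.075 [-0.1  1.1  2.4] [0.4676 0.236  0.0752]; 0.074 [-4.4 -2.2 15.1] [0.4677 0.2361 0.0751]; STOP
35.9917
```

The collar seated at a TCP height of 0.075, exactly as predicted. I'll release, retreat and verify.

```bash
python3 - <<'E'
from h import *
from bench import manip as m
m.move_l([*SLOT,.0752],max_speed=.03)
m.set_gripper(0.5); m.dwell(.2)
m.move_l([*SLOT,.16],max_speed=.1); 
e=SLOT+.06*np.array([np.cos(PHI),np.sin(PHI)])
m.move_ptp([.50,.25,.2],down(np.pi/2)); m.dwell(.2)
c=m.get_calibration("wrist"); p,d=m.grab_frame("wrist"); np.savez("w9.npz",p=p,d=d,**c)
q=cloud(d,c["camera_matrix"],c["R"],c["t"]).reshape(-1,3)
k=q[(np.hypot(*(q[:,:2]-SLOT).T)<.03)&(q[:,2]>.115)]; print(SLOT,"knob",len(k),k.max(0),cv2.minEnclosingCircle((k[k[:,2]>k[:,2].max()-.006][:,:2]*1e3).astype(np.float32)))
s,ds=m.grab_frame("side"); cs=m.get_calibration("side")
u=proj([*SLOT,.1],cs["camera_matrix"],cs["R"],cs["t"])[0].astype(int)
cv2.imwrite("pics/f.png",np.hstack([p[100:300,150:350],s[u[1]-50:u[1]+50,u[0]-50:u[0]+50].repeat(2,0).repeat(2,1)]).repeat(2,0).repeat(2,1)[:,:,::-1])
print(m.current_time(),m.current_force().round(1))
E
```

```text
[0.46740171 0.23597286] knob 9291 [0.48658761 0.26557606 0.31445363] ((450.9510498046875, 257.24871826171875), 4.1235480308532715)
39.3833 [0.1 0.1 0.4]
```

View pics/f.png

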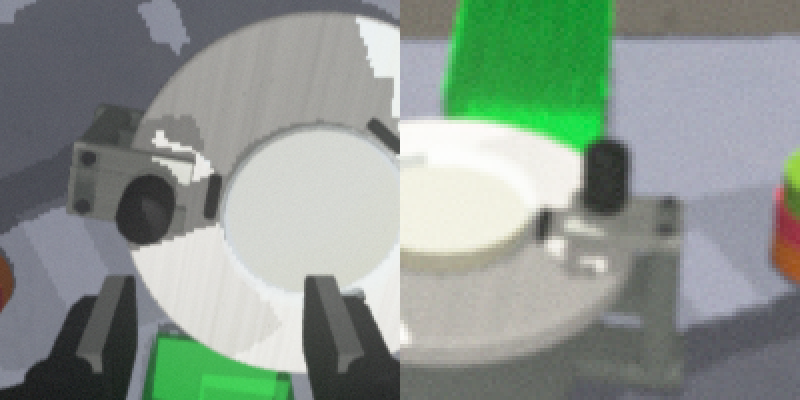

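The pin stands upright in the fork, with its knob at (145,208) on the left and (605,175) on the right. I'll check the knob height (0.136 expected) and hand in if it is right.

```bash
python3 - <<'E'
from h import *
from bench import manip as m
c=np.load("w9.npz"); q=cloud(c["d"],c["camera_matrix"],c["R"],c["t"]).reshape(-1,3)
k=q[(np.hypot(*(q[:,:2]-SLOT).T)<.03)&(q[:,2]>.129)&(q[:,2]<.15)]; x=cv2.minEnclosingCircle((k[:,:2]*1e3).astype(np.float32)); zt=np.percentile(k[:,2],90)
print(x,zt,m.current_force().round(1))
if abs(zt-.137)<.003 and np.hypot(*(np.array(x[0])/1e3-SLOT))<.005: print(m.sign_off())
E
```

```text
((468.2593994140625, 236.26519775390625), 11.558181762695312) 0.13762748670983574 [0.1 0.1 0.4]
the job is handed in; nothing more can be done
None
```

The wheel was braked by its bare rim and turned until the lock hole sat under the slot. The pin is seated with its collar on the fork and released, and the job was handed in at about 39 s of the 64 s allowed; the verdict was not shown to me.

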